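Rack two slide carriers in the drying rack by colour

TASK

Move the blue and the yellow slide carrier to the drying rack and lower each gently into the comb of its own colour, its slides between the fins, until it stands fully home. Keep the carriers upright and do not drop them; leave everything else where it stands.

Things in the scene. Friction and masses are not known exactly. Their poses are not given: they have to be found in the camera images.
- carrier_blue: Carrier with blue cap, starts in any tray lane. Five slides hang from the cap like comb teeth, at own x = -18, -9, 0, 9, 18 mm: plates 2 mm thick (x), 50 mm wide (y), hanging 62 mm below the cap. Total height 92 mm, about 0.11 kg. Origin: centre of the underside (slides' lower edges), z up. A half turn about z makes no difference. Its neighbours' caps are 5 to 12 mm from its y faces.
- cap_blue (a point): Centre of the blue carrier's cap, 77 mm above the carrier's origin, same axes. The cap is a block 50 (x) x 56 (y) x 30 mm with flat sides: it can be gripped across x or across y where there is room. Five dark lines on its top, along y, show where the slides are.
- carrier_yellow: Slide carrier just like carrier_blue, with a yellow cap, total height 92 mm. It starts standing alone on the drain mat, at any yaw.
- cap_yellow (a point): Centre of the yellow carrier's cap, 77 mm above its origin, same axes; the cap is as cap_blue, 50 (x) x 56 (y) x 30 mm.
- carrier_green: Slide carrier just like carrier_blue, but with a green cap, total height 92 mm. It stands in the tray, still soaking, and stays there.
- carrier_grey: Slide carrier just like carrier_blue, but with a grey cap, total height 92 mm. It stands in the tray, still soaking, and stays there.
- carrier_white: Slide carrier just like carrier_blue, but with a white cap, total height 92 mm. It already sits in the white comb of the rack and stays there.
- comb_blue: Blue comb, one of the rack's three places (fixed). Base plate 58 x 62 x 4 mm; six fins 3 mm thick (x), 54 mm long (y), rounded tops 47.5 mm above the origin, at own x = -22.5, -13.5, -4.5, 4.5, 13.5, 22.5 mm. The 6 mm gaps take a carrier's slides, x axes parallel. Origin: centre of the underside, 6 mm above the work surface. A carrier fully home stands centred, its origin 4 mm above this one.
- comb_yellow: Yellow comb of the rack (fixed), same shape and axes as comb_blue, fins 47.5 mm high.
- comb_white: White comb of the rack (fixed), same shape and axes as comb_blue; the white carrier sits in it.
- rack: Steel frame of the drying rack (fixed), 206 (x) x 70 (y) mm, origin: centre of underside. Combs in a row along x at -63, 0, 63 mm, any order, same axes. Side rails: inner faces y = +-31 mm, 30 mm high. End plates: inner faces x = +-97 mm, 96 mm high. A cap in the rack spans 72 to 102 mm height and has 9 to 13 mm to its neighbours along x: only its y faces can be held there.
- tray: Grey soaking tray (fixed), 122 (x) x 208 (y) mm, origin: centre of underside; floor 4 mm thick, rim 22 mm high. Two 12 mm high ribs part it into lanes centred at y = -64, 0, 64 mm. The blue, green and grey carriers stand in them in any order, x axes along the tray's x: there only the x faces of a cap can be reached.
- mat: Dark teal drain mat (fixed), 150 x 150 x 4 mm, origin: centre of underside. A flat place to stand a carrier; free once the yellow one has gone.
- petri: Clear petri dish, 90 mm across and 14 mm high, with a specimen in it; origin at the centre of its underside.
- beaker: Glass beaker, 68 mm across, 90 mm high; origin at the centre of its underside.
- reagent: Amber reagent bottle with black cap, 62 mm across, 150 mm high; origin at the centre of its underside.
- specimen: Clear specimen jar with red lid, 60 mm across, 75 mm high; origin at the centre of its underside.
- forceps: Steel forceps lying flat, 130 mm along own x, 13 mm wide, 5 mm thick; origin at the middle of the underside.

How it is judged:
By the outcome, as a careful person would: the job done as asked, in the order asked, and still so for the second after the job is handed in, with the robot touching nothing.
It also fails if it takes over 70 s, if anything falls off the work surface, if the arm or the gripper's body presses on something with over 40 N, if the wrist force passes 120 N, or if a joint passes its speed limit or range.

ROBOT

A 6-joint arm with a two-finger parallel gripper is mounted at the origin on the work surface. World frame = base frame: x ahead of the robot, y to its left, z up, the work surface at z = 0. Lengths are in m, angles in degrees, forces in N, time in s.
With the tool pointing down it reaches from about 0.25 to 0.725 m from the base axis. Payload 9.7 kg.
Tool frame: the origin (TCP) lies midway between the tips of the shut fingers; the grasp point (between the pads) lies 19 mm behind it; z points along the fingers, y is the line along which they close (so a half turn about z gives the same grasp; the last joint's range is limited). The gripper opens to 85 mm and grips with 20 to 120 N. Pads are 22 mm wide; open, the fingers measure 114 mm over their backs; the gripper's body (76 mm by 85 mm) begins 54 mm behind the grasp point. The pads swing forward as they close: fully open they stand 13 mm farther back than shut.
Start: joints at [-69.041, 4.979, 10.078, 95.1, 0, 90], TCP at [0.197, -0.514, 0.231] pointing down, gripper open.
Joint ranges: [-179.16, 179.16], [-48.56, 103.87], [-65.8, 70.77], [-126.05, 130.52], [-82.76, 87.17], [-180, 180]. Speed limits (degrees/s): [127.2, 127.2, 147.25, 180, 180, 180].

INTERFACE

Orientations are given as [roll, pitch, yaw] about the fixed x, y, z axes, in that order (R = Rz(yaw) Ry(pitch) Rx(roll)).
In Python, from workcell import bot gives the robot as it stands.
- The arm moves only by the shell command python3 -m crank 'ROWS' [FORCE]. ROWS is JSON, a list of rows, each an object with "gripper": the finger opening in mm, from 0 to 85.4; "travel": the shift along the tool's x, y, z in mm, a list of three; "twist": the turn, a rotation vector about the tool's x, y, z in rad, a list of three. In form: [{"gripper": gripper, "travel": [tx, ty, tz], "twist": [rx, ry, rz]}, ...]. A call has 1 to 12 rows; each row shifts and turns the commanded pose from where the row before left it, along the tool's axes as they then stand; what a row does not reach is not made up. A row lasts 1/8 s, in which the tool goes at most 62.5 mm and 10.7 degrees, less where a joint would pass 70% of its speed; a pose out of reach is approached as far as the arm can. A call is refused whole if a number of a shift passes 62.5 or a number of a turn 0.188, either way. A call with a gripper value outside its range is refused whole. The fingers move at their own pace and stop on an object; FORCE is the grip in N (left out, the last holds). Time passes only in rows, so rows that do not move let the fingers close. It gives the time, the measured TCP pose, the force, the opening and the grip force at its end, in the units of the state.
- bot.get_obs(): the state, without advancing time (a new reading comes with each control period).
- bot.camera(name): name is "scene" or "top" or "wrist"; returns the picture (420x560x3 uint8, red, green, blue); there is no depth.
- bot.calibration(name): a dict with "vfov" (degrees; the focal length in pixels is half the picture's height over the tangent of half this angle, whatever the lens; pixels are square), "cx", "cy" (the principal point, pixels), "camera_from_world" (4x4, takes a point from world to camera coordinates). Camera axes: x right, y down, z forward; pixel columns grow to the right and rows downward; lengths in m; the calibration is good to about 2 mm. The wrist camera is an equidistant fisheye: a pixel r from the principal point sees the ray r / f radians off the axis. A picture is of the moment at which its call begins: read the wrist's pose just before it. calibration takes no time and is no camera call; for the wrist camera it gives the pose at the moment of the call.
- bot.job_done(): hands the job in; it is judged then, once.
The state is a dict: "time": time; "q": joint angles; "qd": joint speeds; "joint_efforts": joint torques, N m; "ee_pos": TCP position; "tcp_rot": TCP orientation; "wrist_force": force on the tool from outside, world axes, zero at the start; "torque": the same for the moment, N m; "opening": finger opening in m; "grasp_force": force on a finger pad.
Only numpy, scipy, OpenCV 4.12 (cv2) and the standard library are available. Lean on these libraries where they do the work, as an engineer would, in place of code of your own. Each camera call takes 0.05 s, during which the arm holds its last target. There are 200 camera calls.

## Working session

There is one attempt and no reset: what is moved stays moved. The work goes in short steps, Python scripts to look and compute and a shell command to move; the robot and the scene stay as the last step left them, time stands still between calls to the robot, and variables do not carry over. Pictures are saved under pics/ and viewed, at most 10 in all, crops included, and the job is handed in when it is done.

```bash
mkdir -p pics; ls; python3 - <<'E'
from workcell import bot
import cv2,numpy as np
for n in("top","scene"):
    im=bot.camera(n); cv2.imwrite(f"pics/{n}0.png",im[:,:,::-1]); c=bot.calibration(n); print(n,c["vfov"],c["cx"],c["cy"],np.round(c["camera_from_world"],3).tolist())
c=bot.calibration("wrist");print(c["vfov"],np.round(c["camera_from_world"],3).tolist())
o=bot.get_obs();print({k:np.round(v,3).tolist() for k,v in o.items()})
E
```

```text
pics
top 50.71737013189302 282.3046899452799 202.3537970135654 [[-0.015, -1.0, -0.017, 0.008], [-0.997, 0.017, -0.076, 0.587], [0.076, 0.016, -0.997, 1.044], [0.0, 0.0, 0.0, 1.0]]
scene 43.55557750942295 279.68245236181616 211.97122659421225 [[-0.694, 0.719, 0.007, 0.416], [0.588, 0.573, -0.571, -0.294], [-0.415, -0.392, -0.821, 1.37], [0.0, 0.0, 0.0, 1.0]]
65.70646984690485 [[0.357, -0.934, -0.001, -0.551], [-0.886, -0.339, 0.318, -0.042], [-0.297, -0.112, -0.948, 0.381], [0.0, 0.0, 0.0, 1.0]]
{'time': 0.1, 'q': [-69.044, 5.006, 10.039, 95.1, 0.0, 90.002], 'qd': [-0.07, -0.026, 0.096, -0.002, 0.072, -0.068], 'joint_efforts': [0.002, -52.156, 46.565, 0.016, 0.0, -0.0], 'ee_pos': [0.197, -0.513, 0.231], 'tcp_rot': [-179.933, -0.0, 20.954], 'wrist_force': [0.547, 0.32, -0.39], 'torque': [0.016, 0.025, 0.038], 'grasp_force': 0.0, 'opening': 0.085}
```

View pics/top0.png

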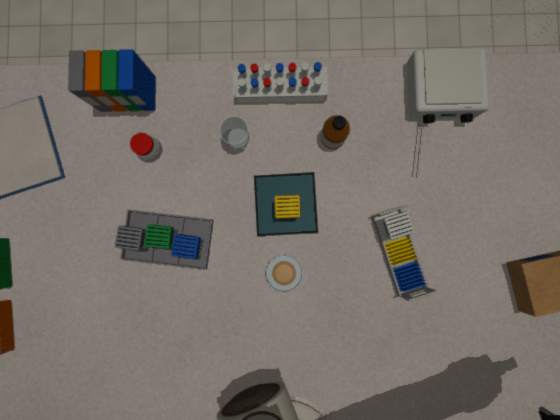

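View pics/scene0.png

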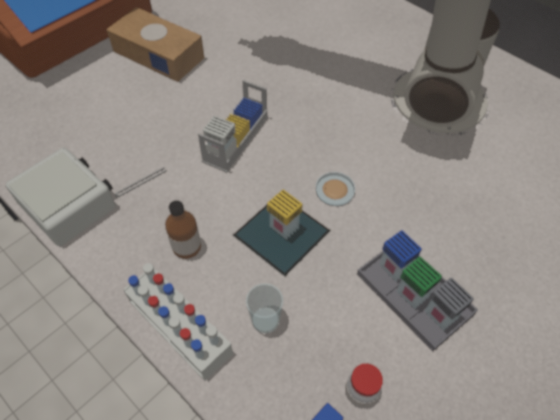

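The top view shows yellow on the mat (287,207), blue in the right-hand tray lane (186,246), and the rack with white (398,224), yellow comb (400,250) and blue comb (409,277). The scene view agrees. The mat is occupied, so yellow goes first. Blue then goes via the mat to be regripped.

```bash
cat > h.py <<'E'
from workcell import bot
import cv2,numpy as np,json
from scipy.spatial.transform import Rotation as R
HS={"blue":((100,120,40),(125,255,255)),"yellow":((18,120,60),(35,255,255))}
def rays(n,px,c=None):
    c=c or bot.calibration(n); f=210/np.tan(np.radians(c["vfov"])/2)
    u=(np.atleast_2d(px).astype(float)-[c["cx"],c["cy"]])/f
    if n=="wrist":
        r=np.linalg.norm(u,axis=1,keepdims=True); d=np.c_[u*np.sinc(r/np.pi),np.cos(r)]
    else: d=np.c_[u,np.ones(len(u))]
    T=np.array(c["camera_from_world"]); return -T[:3,:3].T@T[:3,3], d@T[:3,:3]
def plane(n,px,z,c=None):
    o,d=rays(n,px,c); return o+d*((z-o[2])/d[:,2])[:,None]
def shot(n,name):
    c=bot.calibration(n); im=bot.camera(n)[:,:,::-1].copy(); cv2.imwrite(f"pics/{name}.png",im); return im,c
def tool():
    o=bot.get_obs(); return np.array(o["ee_pos"]),R.from_euler("xyz",o["tcp_rot"],degrees=True)
def go(p,yaw=None):
    "shift in tool axes (mm), then turn about tool z (rad) to reach p,yaw"
    t,r=tool(); s=r.inv().apply(np.array(p)-t)*1000
    y=r.as_euler("xyz",degrees=True)[2]
    print("shift",np.round(s,1),"twist_z",None if yaw is None else np.round(-np.radians((yaw-y+90)%180-90),3), "yaw now",round(y,2))
def wr(a): return (a+90)%180-90
E
python3 - <<'E'
from h import *
im=cv2.imread("pics/top0.png"); hsv=cv2.cvtColor(im,cv2.COLOR_BGR2HSV)
for k,(lo,hi) in HS.items():
    m=cv2.inRange(hsv,lo,hi); m=cv2.morphologyEx(m,cv2.MORPH_CLOSE,np.ones((5,5)))
    for c in cv2.findContours(m,0,2)[0]:
        if cv2.contourArea(c)<250: continue
        (x,y),_,_=cv2.minAreaRect(c)
        z=.0535 if x>350 else .096
        P=plane("top",c[:,0],z)[:,:2]*1000
        print(k,round(x),round(y),cv2.minAreaRect(P.astype(np.float32)))
c=bot.calibration("wrist");T=np.linalg.inv(c["camera_from_world"]);t,r=tool()
print("cam in tool",r.inv().apply(T[:3,3]-t),r.inv().apply(T[:3,2]))
E
```

```text
blue 409 276 ((410.298583984375, -289.746337890625), (58.420921325683594, 59.03079605102539), 16.400142669677734)
blue 185 246 ((488.08343505859375, 216.07345581054688), (60.93669891357422, 50.04606246948242), 80.38291931152344)
blue 136 80 ((870.5529174804688, 329.982666015625), (143.7903594970703, 83.35877990722656), 0.7396652698516846)
yellow 400 251 ((469.2054443359375, -272.2507629394531), (56.70863342285156, 60.86884689331055), 16.143077850341797)
yellow 286 206 ((572.4578247070312, -11.648876190185547), (56.0190544128418, 51.6136360168457), 89.02730560302734)
cam in tool [ 0.08114317  0.00128549 -0.1429317 ] [-3.17972576e-01 -3.67316944e-04  9.48099840e-01]
```

```bash
python3 - <<'E'
from h import *
go([.45,-.28,.22],16.3)
E
```

```text
shift [ 320.1 -127.4   10.8] twist_z 0.081 yaw now 20.95
```

```bash
python3 -m crank '[{"gripper":85,"travel":[20,-8,1],"twist":[0,0,0]},{"gripper":85,"travel":[40,-16,1],"twist":[0,0,0]},{"gripper":85,"travel":[50,-20,1],"twist":[0,0,0]},{"gripper":85,"travel":[50,-20,2],"twist":[0,0,0]},{"gripper":85,"travel":[50,-20,2],"twist":[0,0,0]},{"gripper":85,"travel":[50,-20,2],"twist":[0,0,0]},{"gripper":85,"travel":[40,-15,2],"twist":[0,0,0]},{"gripper":85,"travel":[20,-8,0],"twist":[0,0,0.08]},{"gripper":85,"travel":[0,0,0],"twist":[0,0,0]},{"gripper":85,"travel":[0,0,0],"twist":[0,0,0]}]'; python3 - <<'E'
from h import *
im,c=shot("wrist","w1"); np.save("w1.npy",c,allow_pickle=True)
E
```

```text
time: 1.35
ee_pos: [0.4499, -0.2803, 0.2203]
tcp_rot: [-180.0, 0.0, 16.5]
wrist_force: [-0.1, -0.6, -0.1]
opening: 0.0849
grasp_force: 0.0
```

View pics/w1.png

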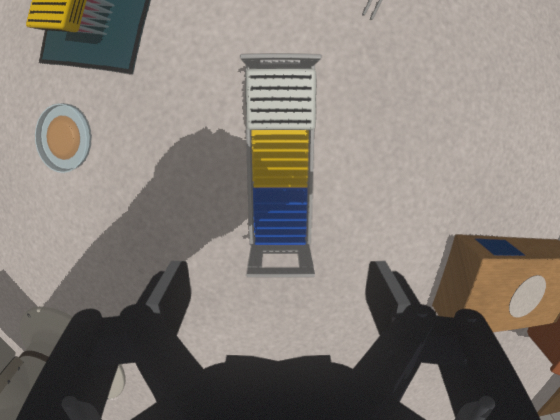

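The wrist view shows the rack straight on: white cap at (281,98), yellow comb at (281,158), blue comb at (280,215). I'll crop it enlarged to identify the fins.

```bash
python3 - <<'E'
import cv2
im=cv2.imread("pics/w1.png")[50:280,235:330]
cv2.imwrite("pics/w1c.png",cv2.rotate(cv2.resize(im,None,fx=3.4,fy=3.4,interpolation=2),0)[:, :800])
E
```

```text
(no output)
```

View pics/w1c.png

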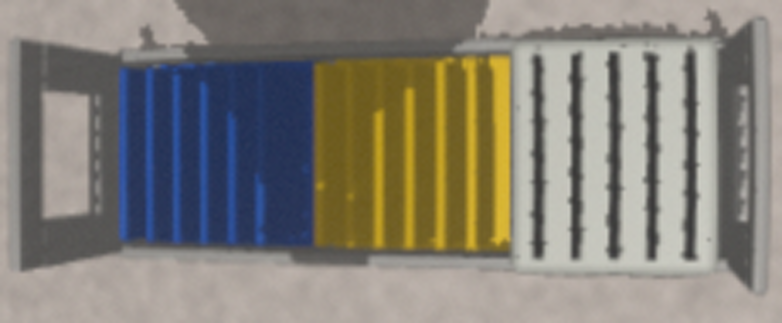

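```bash
python3 - <<'E'
from h import *
from scipy.signal import find_peaks
im=cv2.imread("pics/w1.png"); c=np.load("w1.npy",allow_pickle=True).item()
g=cv2.cvtColor(im,cv2.COLOR_BGR2GRAY).astype(float); V=im.max(2).astype(float)
ax=np.array([np.cos(np.radians(16.5)),np.sin(np.radians(16.5))]); O=np.array([.469,-.272])
def subpk(prof,r0,sgn,prom):
    p=prof*sgn; out=[]
    for k in find_peaks(p,prominence=prom)[0]:
        a,b,d=p[k-1],p[k],p[k+1]; out.append(r0+k+.5*(a-d)/(a-2*b+d))
    return np.array(out)
for nm,A,r0,r1,z,s in(("white",g,68,128,.102,-1),("comb",V,122,248,.0535,1)):
  for c0 in (262,272,282,290,298):
    pk=subpk(A[r0:r1,c0-3:c0+4].mean(1),r0,s,8)
    P=plane("wrist",np.c_[np.full(len(pk),c0),pk],z,c)[:,:2]-O
    print(nm,c0,"px",np.round(pk,1),"s mm",np.round(P@ax*1000,1),"t",np.round(P@[-ax[1],ax[0]]*1000,1)[:1])
# white cap side edges & lines direction
m=((im.min(2)<80)).astype(np.uint8); m[:68]=0;m[128:]=0;m[:,:246]=0;m[:,316:]=0
for k in cv2.findContours(m,0,2)[0]:
    if cv2.contourArea(k)<40: continue
    P=plane("wrist",k[:,0],.102,c)[:,:2]; vx=cv2.fitLine(P.astype(np.float32),2,0,.01,.01).ravel()
    q=(np.r_[P.min(0)+P.max(0)]/2-O); print("line ang",np.degrees(np.arctan2(vx[1],vx[0])),"s",q@ax*1000,"t",q@[-ax[1],ax[0]]*1000)
E
```

```text
white 262 px [ 76.2  87.6  98.8 110.1 121.2] s mm [76.4 67.3 58.2 49.2 40.2] t [8.5]
white 272 px [ 76.2  87.6  98.6 110.  121.1] s mm [76.4 67.2 58.3 49.2 40.3] t [0.6]
white 282 px [ 76.2  87.6  98.7 110.1 121.1] s mm [76.3 67.2 58.3 49.1 40.2] t [-7.2]
white 290 px [ 76.2  87.6  98.7 110.1 121. ] s mm [76.4 67.2 58.3 49.1 40.3] t [-13.5]
white 298 px [ 76.3  87.6  98.9 110.1 121.1] s mm [76.3 67.2 58.1 49.2 40.2] t [-19.8]
comb 262 px [125.4 131.5 140.8 149.9 159.  167.8 176.8 185.4 202.9 211.2 219.7 227.7
 235.6 243.3] s mm [ 32.4  26.5  17.5   8.7  -0.3  -9.1 -18.1 -26.9 -45.2 -54.1 -63.4 -72.4
 -81.4 -90.4] t [11.1]
comb 272 px [125.2 131.5 140.8 149.9 159.  168.  176.7 185.5 202.9 211.5 219.7 227.7
 235.6 243.4] s mm [ 32.6  26.5  17.5   8.6  -0.3  -9.3 -18.  -27.  -45.2 -54.5 -63.4 -72.4
 -81.4 -90.4] t [1.6]
comb 282 px [125.3 131.4 140.8 149.9 159.  168.  176.7 185.5 202.9 211.4 219.6 227.7
 235.6 243.4] s mm [ 32.4  26.5  17.5   8.6  -0.3  -9.3 -18.1 -27.  -45.3 -54.4 -63.4 -72.3
 -81.4 -90.5] t [-7.8]
comb 290 px [125.2 131.5 140.8 149.9 159.  168.  176.4 185.3 203.2 211.4 219.6 227.7
 235.5 243.3] s mm [ 32.6  26.5  17.5   8.6  -0.3  -9.3 -17.8 -26.9 -45.6 -54.4 -63.4 -72.4
 -81.3 -90.4] t [-15.4]
comb 298 px [125.3 131.6 140.8 149.9 159.  168.  176.7 185.5 203.1 211.4 219.6 227.7
 235.5 243.3] s mm [ 32.5  26.4  17.5   8.6  -0.4  -9.3 -18.1 -27.1 -45.5 -54.4 -63.4 -72.4
 -81.4 -90.4] t [-23.]
line ang -73.50572 s 58.20402448114716 t -6.041392131638606
line ang -73.74144 s 67.11494686321535 t -6.06220804531234
line ang -73.504295 s 76.36827199748704 t -6.0649797792180395
```

```bash
python3 - <<'E'
from h import *
go([.575,-.012,.22],-1)
E
```

```text
shift [ 196.1 -222.3    0.3] twist_z 0.304 yaw now 16.41
```

```bash
python3 -m crank '[{"gripper":85,"travel":[18,-20,0],"twist":[0,0,0]},{"gripper":85,"travel":[36,-41,0],"twist":[0,0,0]},{"gripper":85,"travel":[44,-50,0],"twist":[0,0,0]},{"gripper":85,"travel":[44,-50,0],"twist":[0,0,0]},{"gripper":85,"travel":[36,-41,0],"twist":[0,0,0]},{"gripper":85,"travel":[18,-20,0],"twist":[0,0,0.152]},{"gripper":85,"travel":[0,0,0],"twist":[0,0,0.152]},{"gripper":85,"travel":[0,0,0],"twist":[0,0,0]},{"gripper":85,"travel":[0,0,0],"twist":[0,0,0]}]'; cat >> h.py <<'E'
def cap(im,c,z,hsvrange,near,y0=0,y1=420):
    "cap centre and yaw from the dark lines inside a coloured blob nearest pixel near"
    hsv=cv2.cvtColor(im,cv2.COLOR_BGR2HSV); m=cv2.inRange(hsv,*hsvrange); m[:y0]=0; m[y1:]=0
    mc=cv2.morphologyEx(m,cv2.MORPH_CLOSE,np.ones((9,9)))
    cs=[k for k in cv2.findContours(mc,0,2)[0] if cv2.contourArea(k)>300]
    k=min(cs,key=lambda k:np.linalg.norm(k[:,0].mean(0)-near))
    print("blob",cv2.boundingRect(k))
    inner=cv2.drawContours(np.zeros_like(m),[k],-1,255,-1)
    dark=cv2.inRange(im.max(2),0,75)&inner
    L=[]
    for q in cv2.findContours(dark,0,1)[0]:
        if cv2.contourArea(q)<30: continue
        px=np.argwhere(cv2.drawContours(np.zeros_like(m),[q],-1,255,-1)>0)[:,::-1]
        P=plane("wrist",px,z,c)[:,:2].astype(np.float32)
        v=cv2.fitLine(P,2,0,.001,.001).ravel()[:2]
        mid=np.array(cv2.minAreaRect(P*1000)[0]); L.append(mid)
        print("line mid",np.round(mid,1),"len/w",np.round(cv2.minAreaRect(P*1000)[1],1),"yaw",round(wr(np.degrees(np.arctan2(v[1],v[0]))+90),2))
    return np.array(L)
E
python3 - <<'E'
from h import *
im,c=shot("wrist","w2"); np.save("w2.npy",c,allow_pickle=True)
L=cap(im,c,.096,HS["yellow"],(280,180)); print(L.mean(0))
E
```

```text
time: 2.52
ee_pos: [0.5719, -0.0206, 0.2204]
tcp_rot: [180.0, -0.0, -0.9]
wrist_force: [0.3, 0.6, 0.1]
opening: 0.0848
grasp_force: 0.0
blob (235, 157, 66, 62)
line mid [554.8 -13.4] len/w [ 1.9 46.6] yaw 0.87
line mid [563.8 -13.7] len/w [ 2.  46.2] yaw 1.28
line mid [572.7 -13.5] len/w [ 1.8 46.6] yaw 0.84
line mid [581.8 -10.3] len/w [ 1.9 41.1] yaw 0.8
line mid [590.6 -13.1] len/w [ 1.8 45.8] yaw 0.52
[572.72344971 -12.78118858]
```

View pics/w2.png

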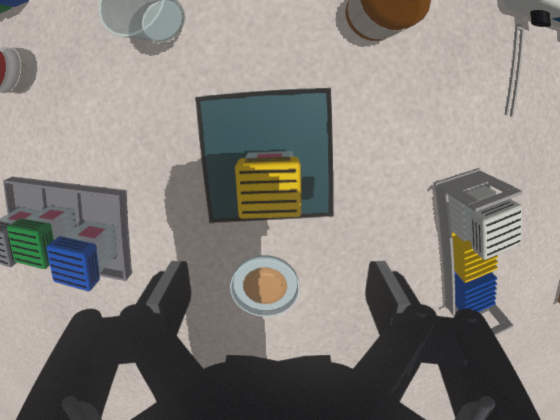

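```bash
python3 - <<'E'
from h import *
go([.5727,-.0134,.058],.8)
E
```

```text
shift [  0.6  -7.2 162.5] twist_z -0.031 yaw now -0.95
```

```bash
python3 -m crank '[{"gripper":85,"travel":[0.6,-7.2,15],"twist":[0,0,0]},{"gripper":85,"travel":[0,0,35],"twist":[0,0,-0.031]},{"gripper":85,"travel":[0,0,40],"twist":[0,0,0]},{"gripper":85,"travel":[0,0,35],"twist":[0,0,0]},{"gripper":85,"travel":[0,0,22.5],"twist":[0,0,0]},{"gripper":85,"travel":[0,0,10],"twist":[0,0,0]},{"gripper":85,"travel":[0,0,5],"twist":[0,0,0]},{"gripper":60,"travel":[0,0,0],"twist":[0,0,0]},{"gripper":50,"travel":[0,0,0],"twist":[0,0,0]},{"gripper":50,"travel":[0,0,0],"twist":[0,0,0]},{"gripper":50,"travel":[0,0,0],"twist":[0,0,0]},{"gripper":50,"travel":[0,0,0],"twist":[0,0,0]}]' 30; python3 - <<'E'
from h import *
im,c=shot("wrist","w3"); np.save("w3.npy",c,allow_pickle=True)
L=cap(im,c,.096,HS["yellow"],(280,300)); print(L.mean(0))
E
```

```text
time: 4.08
ee_pos: [0.5735, -0.0125, 0.0588]
tcp_rot: [180.0, -0.1, 0.7]
wrist_force: [-0.5, 0.3, 6.9]
opening: 0.0557
grasp_force: 32.6
blob (206, 228, 145, 123)
line mid [554.5 -14.2] len/w [ 2.4 47.5] yaw 1.25
line mid [563.5 -14.1] len/w [ 2.4 47.5] yaw 1.11
line mid [572.6 -13.9] len/w [ 2.3 47.5] yaw 1.09
line mid [581.6 -13.6] len/w [ 2.3 47.9] yaw 1.06
line mid [590.7 -13.5] len/w [ 2.2 47.8] yaw 0.96
line mid [602.3 -13.4] len/w [ 0.8 36.9] yaw 1.05
line mid [605.2 -13.4] len/w [ 0.8 34.3] yaw 0.72
line mid [608.  -13.4] len/w [ 0.8 32.6] yaw 0.87
[584.8125     -13.68293953]
```

View pics/w3.png

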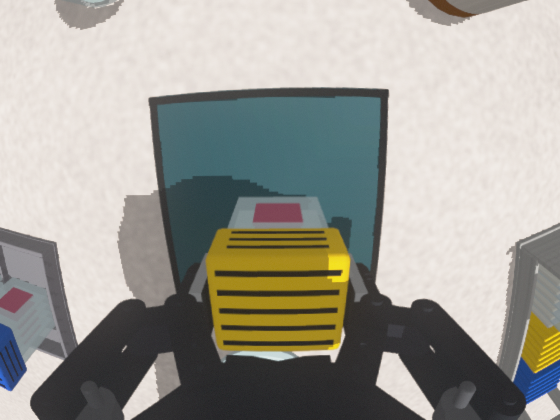

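Gripped: the cap centre is about (280,315) between the fingers with five lines, upright. Lifting, then heading for the yellow comb.

```bash
python3 -m crank '[{"gripper":45,"travel":[0,0,-5],"twist":[0,0,0]},{"gripper":45,"travel":[0,0,-15],"twist":[0,0,0]},{"gripper":45,"travel":[0,0,-30],"twist":[0,0,0]},{"gripper":45,"travel":[0,0,-35],"twist":[0,0,0]},{"gripper":45,"travel":[0,0,-25],"twist":[0,0,0]},{"gripper":45,"travel":[0,0,-12],"twist":[0,0,0]},{"gripper":45,"travel":[0,0,0],"twist":[0,0,-0.09]},{"gripper":45,"travel":[0,0,0],"twist":[0,0,-0.12]},{"gripper":45,"travel":[0,0,0],"twist":[0,0,-0.06]},{"gripper":45,"travel":[0,0,0],"twist":[0,0,0]}]' 30; python3 - <<'E'
from h import *
go([.4667,-.2777,.18],16.2)
E
```

```text
time: 5.38
ee_pos: [0.5726, -0.0126, 0.1794]
tcp_rot: [-180.0, 0.1, 16.2]
wrist_force: [0.1, 0.2, -0.6]
opening: 0.0553
grasp_force: 32.0
shift [-175.6  225.1   -0.5] twist_z -0.0 yaw now 16.17
```

```bash
python3 -m crank '[{"gripper":45,"travel":[-9,12,0],"twist":[0,0,0]},{"gripper":45,"travel":[-20,26,0],"twist":[0,0,0]},{"gripper":45,"travel":[-28,36,0],"twist":[0,0,0]},{"gripper":45,"travel":[-31,39,0],"twist":[0,0,0]},{"gripper":45,"travel":[-31,39,0],"twist":[0,0,0]},{"gripper":45,"travel":[-28,36,0],"twist":[0,0,0]},{"gripper":45,"travel":[-19,25,0],"twist":[0,0,0]},{"gripper":45,"travel":[-9.6,12,0],"twist":[0,0,0]},{"gripper":45,"travel":[0,0,0],"twist":[0,0,0]},{"gripper":45,"travel":[0,0,0],"twist":[0,0,0]},{"gripper":45,"travel":[0,0,0],"twist":[0,0,0]}]' 30; cat > chk.py <<'E'
from h import *
import sys
name,col,hz=sys.argv[1:4]   # hz: held cap top minus TCP z
im,c=shot("wrist",name); t,r=tool()
L=cap(im,c,t[2]+float(hz),HS[col],(280,310),y0=200)
print("TCP",t, r.as_euler("xyz",degrees=True)[2])
g=im.max(2); m=cv2.inRange(g,0,70)
W=[]
for q in cv2.findContours(m,0,1)[0]:
    a=cv2.minAreaRect(plane("wrist",q[:,0],.102,c)[:,:2].astype(np.float32)*1000)
    w,l=sorted(a[1]); ctr=np.array(a[0])
    if 38<l<52 and w<5 and np.linalg.norm(ctr-[526,-262])<45: W.append(ctr)
W=np.array(sorted(W,key=lambda v:v[0])); print("white lines",np.round(W,1).tolist(), "centre",W.mean(0) if len(W) else None)
E
python3 chk.py w4 yellow .038
```

```text
time: 6.75
ee_pos: [0.4674, -0.2767, 0.1798]
tcp_rot: [-180.0, -0.0, 16.3]
wrist_force: [-0.1, -0.3, -1.2]
opening: 0.0558
grasp_force: 32.1
blob (206, 228, 145, 123)
line mid [ 450. -283.] len/w [ 2.7 47.4] yaw 16.49
line mid [ 458.6 -280.7] len/w [ 2.6 47.2] yaw 16.39
line mid [ 467.3 -278.1] len/w [ 2.6 47.8] yaw 16.5
line mid [ 475.8 -275.5] len/w [ 2.6 47.6] yaw 16.7
line mid [ 484.4 -272.9] len/w [ 2.4 47.5] yaw 16.54
line mid [ 495.4 -269.8] len/w [ 1.2 36.6] yaw 16.67
line mid [ 498.3 -268.8] len/w [ 0.8 34.4] yaw 16.42
line mid [ 500.9 -268.2] len/w [ 0.8 32.3] yaw 16.46
TCP [ 0.46742967 -0.27679474  0.17981772] 16.276969950680698
white lines [] centre None
```

View pics/w4.png

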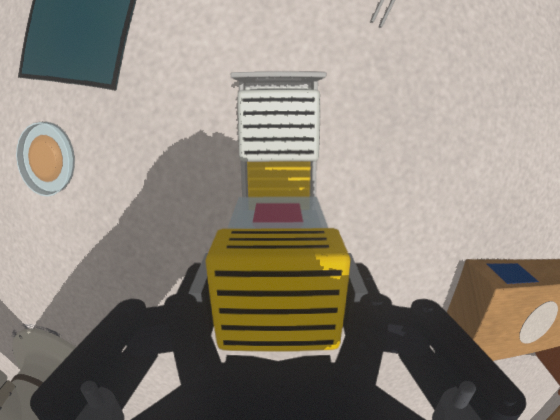

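```bash
cat > chk2.py <<'E'
from h import *
import sys
from scipy.signal import find_peaks
A=np.radians(16.5); ax=np.array([np.cos(A),np.sin(A)]); n=np.array([-ax[1],ax[0]]); O=np.array([.469,-.272])
def held(im,c,col,hz,near=(280,310),y0=200):
    t,r=tool(); L=cap(im,c,t[2]+hz,HS[col],near,y0)
    return L
def white(im,c,cols,r0,r1,z=.102,prom=25):
    g=cv2.cvtColor(im,cv2.COLOR_BGR2GRAY).astype(float)
    for c0 in cols:
        p=-g[r0:r1,c0-3:c0+4].mean(1); k=find_peaks(p,prominence=prom)[0]
        k=k+.5*(p[k-1]-p[k+1])/(p[k-1]-2*p[k]+p[k+1])+r0
        P=plane("wrist",np.c_[np.full(len(k),c0),k],z,c)[:,:2]-O
        print("col",c0,"rows",np.round(k,1),"s",np.round(P@ax*1000,1),"t",np.round(P@n*1000,1))
E
python3 - <<'E'
from chk2 import *
im=cv2.imread("pics/w4.png"); c=bot.calibration("wrist")
white(im,c,(262,279,296),88,160)
V=im.max(2).astype(float); p=V[160:197,270:290].mean(1); k=find_peaks(p,prominence=5)[0]+160
P=plane("wrist",np.c_[np.full(len(k),280),k],.0535,c)[:,:2]-O; print(k,np.round(P@ax*1000,1))
q=np.array([.4673,-.2781])-O; print("held s,t",q@ax*1000,q@n*1000)
go([.469,-.272,0])
# white line extents in t
g=im.max(2); row=g[116:122].min(0); d=np.where(row[235:325]<100)[0]+235; print(d.min(),d.max()); P=plane("wrist",[[d.min(),119],[d.max(),119]],.102,c)[:,:2]-O; print(P@n*1000)
E
```

```text
col 262 rows [ 88.9  99.3 112.5 125.7 138.9 151.8] s [83.2 76.2 67.2 58.2 49.1 40.2] t [4.7 4.8 4.9 5.  5.1 5.2]
col 279 rows [ 88.8  99.1 112.2 125.7 138.6 151.7] s [83.2 76.2 67.3 58.1 49.2 40.1] t [-6.6 -6.6 -6.6 -6.5 -6.5 -6.4]
col 296 rows [ 88.9  99.1 112.4 125.7 138.5 151.7] s [83.2 76.2 67.2 58.1 49.3 40.1] t [-17.9 -18.  -18.  -18.  -18.1 -18.1]
[168 178 188] [17.7  8.9  0. ]
held s,t -3.3624871519698347 -5.365974296699309
shift [  2.8  -4.2 179.8] twist_z None yaw now 16.28Traceback (most recent call last):
  File "<stdin>", line 9, in <module>
    return umr_minimum(a, axis, None, out, keepdims, initial, where)
ValueError: zero-size array to reduction operation minimum which has no identity
```

```bash
python3 -m crank '[{"gripper":45,"travel":[-1.4,0.7,10],"twist":[0,0,0]},{"gripper":45,"travel":[0,0,20],"twist":[0,0,0]},{"gripper":45,"travel":[0,0,20],"twist":[0,0,0]},{"gripper":45,"travel":[0,0,10],"twist":[0,0,0]},{"gripper":45,"travel":[0,0,4],"twist":[0,0,0]},{"gripper":45,"travel":[0,0,0],"twist":[0,0,0]},{"gripper":45,"travel":[0,0,0],"twist":[0,0,0]}]' 30; python3 - <<'E'
from chk2 import *
im,c=shot("wrist","w5"); L=held(im,c,"yellow",.038)[:5]
q=L/1000-O; print("held s",q@ax*1000,"t",q@n*1000)
g=cv2.cvtColor(im,6); print(g[:240:1,280].tolist()[0:240:4])
white(im,c,(268,280,292),60,235,prom=40)
E
```

```text
time: 7.68
ee_pos: [0.4662, -0.2789, 0.1165]
tcp_rot: [180.0, -0.0, 16.2]
wrist_force: [-0.4, -0.7, -1.1]
opening: 0.0555
grasp_force: 32.1
blob (206, 228, 145, 123)
line mid [ 448.6 -285.1] len/w [ 2.7 47.5] yaw 16.31
line mid [ 457.3 -282.6] len/w [ 2.6 47.5] yaw 16.26
line mid [ 466.  -280.1] len/w [ 2.6 47.6] yaw 16.37
line mid [ 474.5 -277.6] len/w [ 2.6 47.6] yaw 16.59
line mid [ 483.1 -275.1] len/w [ 2.5 47.6] yaw 16.27
line mid [ 494.1 -271.9] len/w [ 1.2 36.6] yaw 16.52
line mid [ 496.9 -270.9] len/w [ 0.8 34.4] yaw 16.32
line mid [ 499.6 -270.3] len/w [ 0.8 32.3] yaw 16.41
held s [-23.26521292 -14.2557028   -5.22164447   3.67653539  12.64912639] t [-6.81241654 -6.8666532  -6.8923864  -6.92414887 -6.95968349]
[194, 201, 197, 192, 190, 198, 198, 193, 193, 193, 188, 193, 200, 196, 204, 174, 158, 182, 106, 99, 172, 181, 217, 212, 65, 144, 216, 217, 205, 67, 216, 215, 215, 74, 130, 214, 214, 210, 61, 207, 213, 213, 97, 115, 212, 185, 122, 117, 104, 109, 115, 78, 74, 75, 74, 72, 109, 104, 43, 100]
col 268 rows [ 66.2  74.3  82.1  96.6 115.2 133.5 152.  169.9 232. ] s [91.1 87.1 83.3 76.3 67.3 58.3 49.2 40.2  6.6] t [-3.  -3.  -2.9 -2.9 -2.8 -2.7 -2.6 -2.4 -1.9]
col 280 rows [ 66.2  74.5  82.1  96.5 115.1 133.6 152.2 169.8 183.1 231.9] s [91.  87.  83.3 76.3 67.3 58.3 49.1 40.2 33.3  6.6] t [-8.7 -8.6 -8.6 -8.6 -8.5 -8.5 -8.4 -8.4 -8.4 -8.3]
col 292 rows [ 66.1  74.6  82.   96.4 115.  133.4 151.8 169.6 182.9 231.8] s [91.1 86.9 83.3 76.3 67.3 58.3 49.2 40.2 33.4  6.6] t [-14.3 -14.3 -14.3 -14.3 -14.3 -14.3 -14.3 -14.4 -14.4 -14.6]
```

```bash
python3 -m crank '[{"gripper":45,"travel":[0.5,-0.8,0],"twist":[0,0,0]},{"gripper":45,"travel":[0,0,4],"twist":[0,0,0]},{"gripper":45,"travel":[0,0,4],"twist":[0,0,0]},{"gripper":45,"travel":[0,0,3],"twist":[0,0,0]},{"gripper":45,"travel":[0,0,3],"twist":[0,0,0]},{"gripper":45,"travel":[0,0,3],"twist":[0,0,0]},{"gripper":45,"travel":[0,0,0],"twist":[0,0,0]}]' 30
```

```text
time: 8.6
ee_pos: [0.466, -0.2777, 0.0985]
tcp_rot: [-180.0, 0.0, 16.2]
wrist_force: [-0.1, 1.0, -1.7]
opening: 0.0555
grasp_force: 32.1
```

```bash
python3 -m crank '[{"gripper":45,"travel":[0,0,4],"twist":[0,0,0]},{"gripper":45,"travel":[0,0,5],"twist":[0,0,0]},{"gripper":45,"travel":[0,0,5],"twist":[0,0,0]},{"gripper":45,"travel":[0,0,5],"twist":[0,0,0]},{"gripper":45,"travel":[0,0,5],"twist":[0,0,0]},{"gripper":45,"travel":[0,0,4],"twist":[0,0,0]},{"gripper":45,"travel":[0,0,3],"twist":[0,0,0]},{"gripper":45,"travel":[0,0,1],"twist":[0,0,0]},{"gripper":45,"travel":[0,0,0],"twist":[0,0,0]}]' 30
```

```text
time: 9.72
ee_pos: [0.4661, -0.2778, 0.0668]
tcp_rot: [180.0, -0.0, 16.2]
wrist_force: [-0.2, 0.5, -1.0]
opening: 0.0558
grasp_force: 32.1
```

```bash
python3 -m crank '[{"gripper":45,"travel":[0,0,1],"twist":[0,0,0]},{"gripper":45,"travel":[0,0,0.7],"twist":[0,0,0]},{"gripper":45,"travel":[0,0,0.5],"twist":[0,0,0]},{"gripper":45,"travel":[0,0,0],"twist":[0,0,0]}]' 30
```

```text
time: 10.22
ee_pos: [0.4661, -0.2778, 0.0648]
tcp_rot: [180.0, -0.0, 16.2]
wrist_force: [-0.7, 0.3, 1.6]
opening: 0.0557
grasp_force: 32.4
```

```bash
python3 -m crank '[{"gripper":45,"travel":[0,0,0.4],"twist":[0,0,0]},{"gripper":45,"travel":[0,0,0],"twist":[0,0,0]}]' 30
```

```text
time: 10.48
ee_pos: [0.4662, -0.2778, 0.0648]
tcp_rot: [180.0, -0.0, 16.2]
wrist_force: [-1.7, 1.7, 6.0]
opening: 0.056
grasp_force: 32.9
```

```bash
python3 -m crank '[{"gripper":58,"travel":[0,0,0],"twist":[0,0,0]},{"gripper":64,"travel":[0,0,0],"twist":[0,0,0]},{"gripper":80,"travel":[0,0,0],"twist":[0,0,0]},{"gripper":85,"travel":[0,0,0],"twist":[0,0,0]},{"gripper":85,"travel":[0,0,0],"twist":[0,0,0]},{"gripper":85,"travel":[0,0,-15],"twist":[0,0,0]},{"gripper":85,"travel":[0,0,-35],"twist":[0,0,0]},{"gripper":85,"travel":[0,0,-45],"twist":[0,0,0]},{"gripper":85,"travel":[0,0,-40],"twist":[0,0,0]},{"gripper":85,"travel":[0,0,-20],"twist":[0,0,0]},{"gripper":85,"travel":[0,0,0],"twist":[0,0,0]},{"gripper":85,"travel":[0,0,0],"twist":[0,0,0]}]' 20; python3 - <<'E'
from chk2 import *
im,c=shot("wrist","w6"); 
hsv=cv2.cvtColor(im,cv2.COLOR_BGR2HSV)
L=cap(im,c,.102,HS["yellow"],(280,180)); q=L/1000-O; print("s",q@ax*1000,"t",q@n*1000)
white(im,c,(270,282),60,140,prom=25)
# next: tray view
go([.488,.216,.23],-10)
E
```

```text
time: 11.98
ee_pos: [0.4659, -0.2777, 0.2185]
tcp_rot: [-180.0, 0.0, 16.2]
wrist_force: [0.2, 0.8, -0.3]
opening: 0.085
grasp_force: 0.0
blob (245, 150, 67, 72)
line mid [ 448.3 -284.2] len/w [ 2.  46.3] yaw 16.58
line mid [ 457.  -281.7] len/w [ 0.9 47.5] yaw 16.19
line mid [ 465.9 -279.1] len/w [ 1.8 47. ] yaw 16.41
line mid [ 474.  -275.9] len/w [ 1.7 46.5] yaw 15.84
line mid [ 482.7 -273.4] len/w [ 0.9 46.1] yaw 16.74
line mid [ 493.1 -270.3] len/w [ 2.5 35.8] yaw 16.53
s [-23.31405466 -14.25340224  -4.95272186   3.74201383  12.73830788
  23.60742287] t [-5.8020104  -5.85379507 -5.92069333 -5.13840385 -5.18987156 -5.26074251]
col 270 rows [ 81.1  87.8  96.5 107.9 119.  130.3] s [88.6 83.2 76.2 67.1 58.3 49.2] t [-0.2 -0.2 -0.1 -0.1  0.   0.1]
col 282 rows [ 81.   87.4  96.4 107.8 118.9 130.2] s [88.5 83.4 76.2 67.2 58.3 49.2] t [-9.6 -9.6 -9.5 -9.5 -9.5 -9.4]
shift [ 159.  -467.8  -11.5] twist_z 0.457 yaw now 16.2
```

View pics/w6.png

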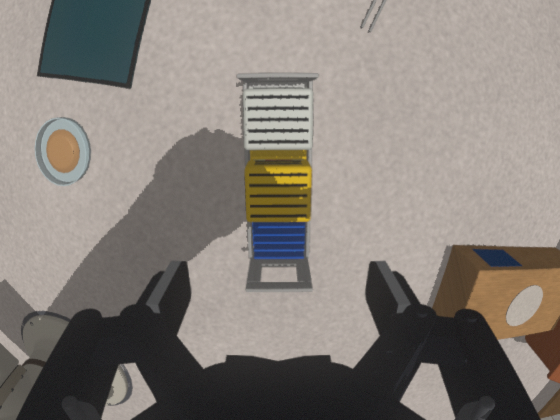

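Yellow stands level with white, the blue comb is free at (280,242) and the petri dish is undisturbed. Going to the tray.

```bash
python3 -m crank '[{"gripper":85,"travel":[8,-23,0],"twist":[0,0,0]},{"gripper":85,"travel":[16,-46,0],"twist":[0,0,0]},{"gripper":85,"travel":[18,-54,0],"twist":[0,0,0]},{"gripper":85,"travel":[18,-54,0],"twist":[0,0,0]},{"gripper":85,"travel":[18,-54,0],"twist":[0,0,0]},{"gripper":85,"travel":[18,-54,0],"twist":[0,0,0]},{"gripper":85,"travel":[18,-54,0],"twist":[0,0,0]},{"gripper":85,"travel":[18,-54,0],"twist":[0,0,0]},{"gripper":85,"travel":[16,-46,0],"twist":[0,0,0]},{"gripper":85,"travel":[10,-28,0],"twist":[0,0,0]},{"gripper":85,"travel":[0,0,0],"twist":[0,0,-0.1]},{"gripper":85,"travel":[0,0,0],"twist":[0,0,-0.18]}]'; python3 -m crank '[{"gripper":85,"travel":[0,0,0],"twist":[0,0,-0.18]},{"gripper":85,"travel":[0,0,0],"twist":[0,0,-0.18]},{"gripper":85,"travel":[0,0,0],"twist":[0,0,-0.18]},{"gripper":85,"travel":[0,0,0],"twist":[0,0,-0.18]},{"gripper":85,"travel":[0,0,0],"twist":[0,0,-0.12]},{"gripper":85,"travel":[0,0,0],"twist":[0,0,0]},{"gripper":85,"travel":[0,0,0],"twist":[0,0,0]}]'; python3 - <<'E'
from h import *
im,c=shot("wrist","w7"); np.save("w7.npy",c,allow_pickle=True)
L=cap(im,c,.096,HS["blue"],(280,180)); print(L.mean(0))
E
```

```text
time: 13.52
ee_pos: [0.4978, 0.1805, 0.2189]
tcp_rot: [-178.5, -0.3, 35.5]
wrist_force: [-0.3, 0.5, -0.5]
opening: 0.0848
grasp_force: 0.0
time: 14.4
ee_pos: [0.4978, 0.1806, 0.2194]
tcp_rot: [-179.3, -1.4, 83.2]
wrist_force: [0.3, 0.3, -0.5]
opening: 0.085
grasp_force: 0.0
blob (233, 119, 60, 67)
line mid [504.9 213.9] len/w [47.5  2.4] yaw -9.02
line mid [496.  215.4] len/w [46.7  2.4] yaw -8.95
line mid [487.2 216.9] len/w [47.6  2.5] yaw -9.46
line mid [478.3 218.4] len/w [46.8  2.6] yaw -9.2
line mid [469.4 219.6] len/w [46.9  2.5] yaw -9.66
[487.15270386 216.83567505]
```

View pics/w7.png

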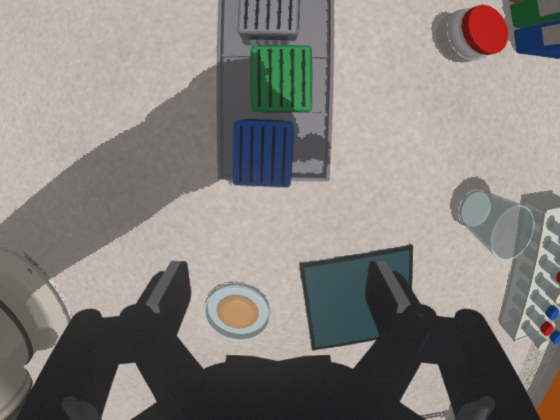

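```bash
cat >> h.py <<'E'
def full(p,yaw):
    t,r=tool(); q=R.from_euler("xyz",[180,0,yaw],degrees=True)
    print("twist first",np.round((r.inv()*q).as_rotvec(),4),"then shift",np.round(q.inv().apply(np.array(p)-t)*1000,1),"now",np.round(t,4),np.round(r.as_euler("xyz",degrees=True),2))
E
python3 -c "
from h import *
full([.4872,.2168,.22],80.6)"
```

```text
twist first [-0.0129 -0.0234  0.0459] then shift [ 33.9 -16.4  -0.6] now [0.4979 0.1807 0.2194] [-179.29   -1.36   83.22]
```

```bash
python3 -m crank '[{"gripper":85,"travel":[0,0,0],"twist":[-0.0129,-0.0234,0.0459]},{"gripper":85,"travel":[10,-5,0],"twist":[0,0,0]},{"gripper":85,"travel":[15,-7,10],"twist":[0,0,0]},{"gripper":85,"travel":[9,-4.4,20],"twist":[0,0,0]},{"gripper":85,"travel":[0,0,10],"twist":[0,0,0]},{"gripper":85,"travel":[0,0,0],"twist":[0,0,0]},{"gripper":85,"travel":[0,0,0],"twist":[0,0,0]}]'; python3 - <<'E'
from h import *
im,c=shot("wrist","w8"); np.save("w8.npy",c,allow_pickle=True)
L=cap(im,c,.096,HS["blue"],(280,230)); 
full([*L[:5].mean(0)/1000,.058],80.6)
E
```

```text
time: 15.32
ee_pos: [0.4873, 0.2171, 0.1802]
tcp_rot: [180.0, -0.0, 80.7]
wrist_force: [0.2, 0.0, -0.4]
opening: 0.0848
grasp_force: 0.0
blob (244, 164, 67, 76)
line mid [505.5 214.3] len/w [46.5  2.2] yaw -9.06
line mid [496.4 215.8] len/w [46.5  1.5] yaw -9.29
line mid [487.2 216.9] len/w [47.3  2.2] yaw -9.18
line mid [478.4 218.3] len/w [47.3  2.3] yaw -9.09
line mid [469.5 219.8] len/w [47.4  2.4] yaw -8.92
line mid [492.2 247.5] len/w [ 3.  32.2] yaw 81.67
twist first [ 0.0012 -0.0008  0.0023] then shift [-1.000e-01 -1.000e-01  1.224e+02] now [0.4875 0.2171 0.1804] [ 1.7993e+02 -5.0000e-02  8.0730e+01]
```

```bash
python3 -m crank '[{"gripper":85,"travel":[0,-1.2,15],"twist":[0,0,-0.003]},{"gripper":85,"travel":[0,0,35],"twist":[0,0,0]},{"gripper":85,"travel":[0,0,35],"twist":[0,0,0]},{"gripper":85,"travel":[0,0,25],"twist":[0,0,0]},{"gripper":85,"travel":[0,0,10],"twist":[0,0,0]},{"gripper":85,"travel":[0,0,2],"twist":[0,0,0]},{"gripper":85,"travel":[0,0,0],"twist":[0,0,0]}]' 20;  python3 -m crank '[{"gripper":60,"travel":[0,0,0],"twist":[0,0,0]},{"gripper":45,"travel":[0,0,0],"twist":[0,0,0]},{"gripper":45,"travel":[0,0,0],"twist":[0,0,0]},{"gripper":40,"travel":[0,0,0],"twist":[0,0,0]},{"gripper":40,"travel":[0,0,0],"twist":[0,0,0]}]' 30; python3 - <<'E'
from h import *
im,c=shot("wrist","w9")
L=cap(im,c,.096,HS["blue"],(280,300),y0=200)
E
```

```text
time: 16.25
ee_pos: [0.4865, 0.2176, 0.0585]
tcp_rot: [179.9, -0.1, 80.9]
wrist_force: [0.1, -0.1, 0.3]
opening: 0.0851
grasp_force: 0.0
time: 16.88
ee_pos: [0.4864, 0.2176, 0.0583]
tcp_rot: [179.9, -0.1, 80.9]
wrist_force: [-0.8, -0.1, 6.0]
opening: 0.0497
grasp_force: 32.8
blob (212, 221, 132, 135)
line mid [504.  213.3] len/w [47.7  2.3] yaw -9.24
line mid [495.1 215. ] len/w [47.4  2.3] yaw -9.23
line mid [486.1 216.2] len/w [48.  2.] yaw -8.81
line mid [477.2 218.1] len/w [47.8  2.3] yaw -9.18
line mid [468.2 219.3] len/w [48.1  2.3] yaw -9.14
line mid [491.2 248.3] len/w [ 0.8 31.2] yaw 80.62
line mid [491.9 251.3] len/w [ 0.8 29.1] yaw 80.68
```

```bash
python3 -m crank '[{"gripper":40,"travel":[0,0,-4],"twist":[0,0,0]},{"gripper":40,"travel":[0,0,-12],"twist":[0,0,0]},{"gripper":40,"travel":[0,0,-22],"twist":[0,0,0]},{"gripper":40,"travel":[0,0,-22],"twist":[0,0,0]},{"gripper":40,"travel":[0,0,-14],"twist":[0,0,0]},{"gripper":40,"travel":[0,0,-6],"twist":[0,0,0]},{"gripper":40,"travel":[0,0,0],"twist":[0,0,0]}]' 30; python3 -c "
from h import *
full([.573,-.013,.138],80.9)"
```

```text
time: 17.8
ee_pos: [0.486, 0.2174, 0.1376]
tcp_rot: [180.0, -0.0, 80.9]
wrist_force: [0.8, -0.5, -1.1]
opening: 0.0492
grasp_force: 32.3
twist first [ 0.0003 -0.0003  0.0004] then shift [-213.8  122.3   -0.4] now [0.486  0.2174 0.1376] [ 1.7998e+02 -1.0000e-02  8.0920e+01]
```

```bash
python3 -m crank '[{"gripper":40,"travel":[-11,6,0],"twist":[0,0,0]},{"gripper":40,"travel":[-24,14,0],"twist":[0,0,0]},{"gripper":40,"travel":[-34,19.5,0],"twist":[0,0,0]},{"gripper":40,"travel":[-38,21.5,0],"twist":[0,0,0]},{"gripper":40,"travel":[-38,21.5,0],"twist":[0,0,0]},{"gripper":40,"travel":[-34,19.5,0],"twist":[0,0,0]},{"gripper":40,"travel":[-24,14,0],"twist":[0,0,0]},{"gripper":40,"travel":[-11,6,0],"twist":[0,0,0]},{"gripper":40,"travel":[0,0,20],"twist":[0,0,0]},{"gripper":40,"travel":[0,0,25],"twist":[0,0,0]},{"gripper":40,"travel":[0,0,18],"twist":[0,0,0]},{"gripper":40,"travel":[0,0,8],"twist":[0,0,0]}]' 30;python3 -m crank '[{"gripper":40,"travel":[0,0,4],"twist":[0,0,0]},{"gripper":40,"travel":[0,0,2],"twist":[0,0,0]},{"gripper":40,"travel":[0,0,0],"twist":[0,0,0]}]' 30; python3 -c "
from h import *
full([.573,-.013,.138],80.9)"
```

```text
time: 19.3
ee_pos: [0.5721, -0.0129, 0.0654]
tcp_rot: [-179.9, -0.0, 80.9]
wrist_force: [0.3, -0.0, -0.2]
opening: 0.0494
grasp_force: 32.3
time: 19.68
ee_pos: [0.573, -0.0131, 0.0611]
tcp_rot: [179.9, -0.0, 80.9]
wrist_force: [0.7, 0.3, -1.3]
opening: 0.0495
grasp_force: 32.3
twist first [ 0.0011 -0.0004  0.0005] then shift [  0.1  -0.  -76.9] now [ 0.573  -0.0131  0.0611] [ 1.7994e+02 -2.0000e-02  8.0930e+01]
```

```bash
python3 -m crank '[{"gripper":40,"travel":[0,0,1.5],"twist":[0,0,0]},{"gripper":40,"travel":[0,0,1],"twist":[0,0,0]},{"gripper":40,"travel":[0,0,0.6],"twist":[0,0,0]},{"gripper":40,"travel":[0,0,0],"twist":[0,0,0]}]' 30
```

```text
time: 20.18
ee_pos: [0.5729, -0.0132, 0.0584]
tcp_rot: [179.9, -0.0, 80.9]
wrist_force: [-1.1, -0.1, 4.8]
opening: 0.0497
grasp_force: 32.5
```

```bash
python3 -m crank '[{"gripper":52,"travel":[0,0,0],"twist":[0,0,0]},{"gripper":60,"travel":[0,0,0],"twist":[0,0,0]},{"gripper":80,"travel":[0,0,0],"twist":[0,0,0]},{"gripper":85,"travel":[0,0,0],"twist":[0,0,0]},{"gripper":85,"travel":[0,0,0],"twist":[0,0,0]},{"gripper":85,"travel":[0,0,-15],"twist":[0,0,0]},{"gripper":85,"travel":[0,0,-35],"twist":[0,0,0]},{"gripper":85,"travel":[0,0,-45],"twist":[0,0,0]},{"gripper":85,"travel":[0,0,-25],"twist":[0,0,0.05]},{"gripper":85,"travel":[0,0,0],"twist":[0,0,0.11]},{"gripper":85,"travel":[0,0,0],"twist":[0,0,0.15]},{"gripper":85,"travel":[0,0,0],"twist":[0,0,0.16]}]' 20;python3 -m crank '[{"gripper":85,"travel":[0,0,0],"twist":[0,0,0.16]},{"gripper":85,"travel":[0,0,0],"twist":[0,0,0.16]},{"gripper":85,"travel":[0,0,0],"twist":[0,0,0.16]},{"gripper":85,"travel":[0,0,0],"twist":[0,0,0.16]},{"gripper":85,"travel":[0,0,0],"twist":[0,0,0.16]},{"gripper":85,"travel":[0,0,0],"twist":[0,0,0.15]},{"gripper":85,"travel":[0,0,0],"twist":[0,0,0.1]},{"gripper":85,"travel":[0,0,0],"twist":[0,0,0.051]},{"gripper":85,"travel":[0,0,0],"twist":[0,0,0]},{"gripper":85,"travel":[0,0,0],"twist":[0,0,0]}]'; python3 - <<'E'
from h import *
im,c=shot("wrist","w10"); np.save("w10.npy",c,allow_pickle=True)
L=cap(im,c,.096,HS["blue"],(280,230)); 
full([*L[:5].mean(0)/1000,.058],-9.1)
E
```

```text
time: 21.68
ee_pos: [0.5728, -0.0132, 0.1789]
tcp_rot: [179.9, -0.1, 53.7]
wrist_force: [0.2, 0.1, -0.6]
opening: 0.0849
grasp_force: 0.0
time: 22.92
ee_pos: [0.5697, -0.0494, 0.1778]
tcp_rot: [-178.4, 0.0, -5.7]
wrist_force: [0.6, 1.0, -0.9]
opening: 0.0851
grasp_force: 0.0
blob (195, 166, 78, 73)
line mid [555.9 -10.5] len/w [47.5  2.7] yaw -9.33
line mid [564.7 -12.3] len/w [47.6  2.6] yaw -9.32
line mid [573.6 -13.6] len/w [47.1  2.7] yaw -9.41
line mid [582.5 -15.3] len/w [47.2  2.6] yaw -9.16
line mid [591.6 -16.6] len/w [48.1  2.5] yaw -9.07
line mid [601.8 -20. ] len/w [37.9  3.4] yaw -8.49
twist first [-0.0276  0.0016  0.0599] then shift [ -1.7 -35.7 119.7] now [ 0.5697 -0.0492  0.1777] [-1.7841e+02  5.0000e-02 -5.6700e+00]
```

```bash
python3 -m crank '[{"gripper":85,"travel":[0,0,0],"twist":[-0.0276,0.0016,0.0617]},{"gripper":85,"travel":[-0.8,-12,0],"twist":[0,0,0]},{"gripper":85,"travel":[-0.9,-16,0],"twist":[0,0,0]},{"gripper":85,"travel":[0,-8.6,0],"twist":[0,0,0]},{"gripper":85,"travel":[0,0,0],"twist":[0,0,0]},{"gripper":85,"travel":[0,0,0],"twist":[0,0,0]}]' ; python3 - <<'E'
from h import *
im,c=shot("wrist","w11")
L=cap(im,c,.096,HS["blue"],(280,230)); 
full([*L[:5].mean(0)/1000,.058],-9.2)
E
```

```text
time: 23.72
ee_pos: [0.5678, -0.0501, 0.1783]
tcp_rot: [-178.4, 0.0, -5.8]
wrist_force: [-0.2, 0.1, 0.2]
opening: 0.0847
grasp_force: 0.0
blob (194, 164, 78, 73)
line mid [555.8 -10.5] len/w [47.5  2.7] yaw -9.24
line mid [564.7 -12.3] len/w [47.7  2.6] yaw -9.29
line mid [573.7 -13.7] len/w [47.1  2.6] yaw -9.4
line mid [582.6 -15. ] len/w [48.   2.6] yaw -8.93
line mid [591.6 -16.7] len/w [46.7  2.5] yaw -8.91
line mid [601.8 -19.4] len/w [38.   3.3] yaw -8.5
twist first [-0.028   0.0013  0.0594] then shift [-1.000e-01 -3.700e+01  1.202e+02] now [ 0.5678 -0.0502  0.1782] [-1.7839e+02  3.0000e-02 -5.8000e+00]
```

```bash
python3 -c "
from h import *
o=bot.get_obs();print(np.round(o['q'],2),np.round(o['joint_efforts'],1),o['wrist_force'])"
```

```text
[ -5.85   6.98   6.35  89.4    1.61 179.94] [  0.2 -54.7  47.    0.    0.1  -0. ] [-0.52748463 -0.21396068 -0.58481917]
```

Joint 6 is at its 180° limit. I'll regrip the way I set it down, turn the carrier 30° on the mat, then grip its y faces with the wrist in range.

```bash
python3 -m crank '[{"gripper":85,"travel":[0,0,0],"twist":[-0.028,0.0013,0]},{"gripper":85,"travel":[0,0,0],"twist":[0,0,-0.1]},{"gripper":85,"travel":[0,0,0],"twist":[0,0,-0.16]},{"gripper":85,"travel":[0,0,0],"twist":[0,0,-0.16]},{"gripper":85,"travel":[0,0,0],"twist":[0,0,-0.16]},{"gripper":85,"travel":[0,0,0],"twist":[0,0,-0.16]},{"gripper":85,"travel":[0,0,0],"twist":[0,0,-0.16]},{"gripper":85,"travel":[0,0,0],"twist":[0,0,-0.16]},{"gripper":85,"travel":[0,0,0],"twist":[0,0,-0.16]},{"gripper":85,"travel":[0,0,0],"twist":[0,0,-0.16]},{"gripper":85,"travel":[0,0,0],"twist":[0,0,-0.1]},{"gripper":85,"travel":[0,0,0],"twist":[0,0,0]}]'; python3 -c "
from h import *
full([.573,-.0132,.0584],80.9)"
```

```text
time: 25.28
ee_pos: [0.5674, -0.0541, 0.1783]
tcp_rot: [180.0, -0.1, 79.3]
wrist_force: [0.0, -0.4, -0.8]
opening: 0.085
grasp_force: 0.0
twist first [ 0.0008 -0.0022 -0.0279] then shift [ 41.3  -1.  119.9] now [ 0.5674 -0.0541  0.1783] [ 1.7996e+02 -1.2000e-01  7.9300e+01]
```

```bash
python3 -m crank '[{"gripper":85,"travel":[0,0,0],"twist":[0.0008,-0.0022,-0.028]},{"gripper":85,"travel":[12,-0.5,0],"twist":[0,0,0]},{"gripper":85,"travel":[18,-0.5,0],"twist":[0,0,0]},{"gripper":85,"travel":[11,0,0],"twist":[0,0,0]},{"gripper":85,"travel":[0,0,20],"twist":[0,0,0]},{"gripper":85,"travel":[0,0,35],"twist":[0,0,0]},{"gripper":85,"travel":[0,0,35],"twist":[0,0,0]},{"gripper":85,"travel":[0,0,22],"twist":[0,0,0]},{"gripper":85,"travel":[0,0,8],"twist":[0,0,0]},{"gripper":85,"travel":[0,0,0],"twist":[0,0,0]}]' 20; python3 -m crank '[{"gripper":60,"travel":[0,0,0],"twist":[0,0,0]},{"gripper":45,"travel":[0,0,0],"twist":[0,0,0]},{"gripper":45,"travel":[0,0,0],"twist":[0,0,0]},{"gripper":40,"travel":[0,0,0],"twist":[0,0,0]},{"gripper":40,"travel":[0,0,0],"twist":[0,0,0]}]' 30
```

```text
time: 26.52
ee_pos: [0.5729, -0.0128, 0.0584]
tcp_rot: [-180.0, -0.0, 81.0]
wrist_force: [-1.0, 0.0, 1.6]
opening: 0.0848
grasp_force: 0.0
time: 27.15
ee_pos: [0.5735, -0.0132, 0.0594]
tcp_rot: [179.9, -0.1, 80.9]
wrist_force: [-0.2, -1.0, 6.6]
opening: 0.0496
grasp_force: 32.1
```

Lift 10 mm, turn 30°, set down.

```bash
python3 -m crank '[{"gripper":40,"travel":[0,0,-3],"twist":[0,0,0]},{"gripper":40,"travel":[0,0,-7],"twist":[0,0,0]},{"gripper":40,"travel":[0,0,0],"twist":[0,0,-0.08]},{"gripper":40,"travel":[0,0,0],"twist":[0,0,-0.13]},{"gripper":40,"travel":[0,0,0],"twist":[0,0,-0.13]},{"gripper":40,"travel":[0,0,0],"twist":[0,0,-0.13]},{"gripper":40,"travel":[0,0,0],"twist":[0,0,-0.05]},{"gripper":40,"travel":[0,0,0],"twist":[0,0,0]},{"gripper":40,"travel":[0,0,4],"twist":[0,0,0]},{"gripper":40,"travel":[0,0,3],"twist":[0,0,0]},{"gripper":40,"travel":[0,0,1.5],"twist":[0,0,0]},{"gripper":40,"travel":[0,0,0],"twist":[0,0,0]}]' 30
```

```text
time: 28.65
ee_pos: [0.5728, -0.0132, 0.0597]
tcp_rot: [180.0, -0.0, 110.7]
wrist_force: [0.0, 0.4, -0.8]
opening: 0.0498
grasp_force: 31.4
```

```bash
python3 -m crank '[{"gripper":40,"travel":[0,0,0.7],"twist":[0,0,0]},{"gripper":40,"travel":[0,0,0.6],"twist":[0,0,0]},{"gripper":40,"travel":[0,0,0],"twist":[0,0,0]}]' 30
```

```text
time: 29.02
ee_pos: [0.573, -0.0132, 0.0593]
tcp_rot: [179.9, -0.0, 110.7]
wrist_force: [-2.1, 0.7, 5.9]
opening: 0.0494
grasp_force: 32.0
```

```bash
python3 -m crank '[{"gripper":52,"travel":[0,0,0],"twist":[0,0,0]},{"gripper":60,"travel":[0,0,0],"twist":[0,0,0]},{"gripper":80,"travel":[0,0,0],"twist":[0,0,0]},{"gripper":85,"travel":[0,0,0],"twist":[0,0,0]},{"gripper":85,"travel":[0,0,0],"twist":[0,0,0]},{"gripper":85,"travel":[0,0,-15],"twist":[0,0,0]},{"gripper":85,"travel":[0,0,-35],"twist":[0,0,0]},{"gripper":85,"travel":[0,0,-45],"twist":[0,0,0]},{"gripper":85,"travel":[0,0,-25],"twist":[0,0,0.05]},{"gripper":85,"travel":[0,0,0],"twist":[0,0,0.11]},{"gripper":85,"travel":[0,0,0],"twist":[0,0,0.15]},{"gripper":85,"travel":[0,0,0],"twist":[0,0,0.16]}]' 20;python3 -m crank '[{"gripper":85,"travel":[0,0,0],"twist":[0,0,0.16]},{"gripper":85,"travel":[0,0,0],"twist":[0,0,0.16]},{"gripper":85,"travel":[0,0,0],"twist":[0,0,0.16]},{"gripper":85,"travel":[0,0,0],"twist":[0,0,0.16]},{"gripper":85,"travel":[0,0,0],"twist":[0,0,0.16]},{"gripper":85,"travel":[0,0,0],"twist":[0,0,0.15]},{"gripper":85,"travel":[0,0,0],"twist":[0,0,0.1]},{"gripper":85,"travel":[0,0,0],"twist":[0,0,0.051]},{"gripper":85,"travel":[0,0,0],"twist":[0,0,0]},{"gripper":85,"travel":[0,0,0],"twist":[0,0,0]}]'; python3 - <<'E'
from h import *
im,c=shot("wrist","w12")
L=cap(im,c,.096,HS["blue"],(280,230)); 
full([*L[:5].mean(0)/1000,.058],20.8)
E
```

```text
time: 30.52
ee_pos: [0.573, -0.0133, 0.1798]
tcp_rot: [179.9, -0.0, 83.5]
wrist_force: [0.4, -0.6, -0.4]
opening: 0.0853
grasp_force: 0.0
time: 31.78
ee_pos: [0.573, -0.0133, 0.1791]
tcp_rot: [-180.0, -0.0, 20.8]
wrist_force: [0.1, -0.4, -0.5]
opening: 0.0853
grasp_force: 0.0
blob (239, 167, 78, 72)
line mid [555.8 -20. ] len/w [ 1.7 46.4] yaw 20.91
line mid [564.2 -16.8] len/w [ 1.7 47.3] yaw 20.79
line mid [572.8 -13.6] len/w [ 2.4 46.8] yaw 20.27
line mid [581.  -10.1] len/w [ 1.5 46.9] yaw 20.72
line mid [589.6  -7.2] len/w [ 1.5 47.1] yaw 20.63
line mid [599.3  -3.5] len/w [ 3.  36.5] yaw 23.27
twist first [-0.0006 -0.0006 -0.0003] then shift [-4.000e-01  1.000e-01  1.209e+02] now [ 0.573  -0.0133  0.1789] [-1.7997e+02 -4.0000e-02  2.0780e+01]
```

```bash
python3 -m crank '[{"gripper":85,"travel":[-0.4,-0.8,15],"twist":[0,0,0.002]},{"gripper":85,"travel":[0,0,35],"twist":[0,0,0]},{"gripper":85,"travel":[0,0,35],"twist":[0,0,0]},{"gripper":85,"travel":[0,0,25],"twist":[0,0,0]},{"gripper":85,"travel":[0,0,9],"twist":[0,0,0]},{"gripper":85,"travel":[0,0,2],"twist":[0,0,0]},{"gripper":85,"travel":[0,0,0],"twist":[0,0,0]}]' 20;  python3 -m crank '[{"gripper":65,"travel":[0,0,0],"twist":[0,0,0]},{"gripper":50,"travel":[0,0,0],"twist":[0,0,0]},{"gripper":50,"travel":[0,0,0],"twist":[0,0,0]},{"gripper":45,"travel":[0,0,0],"twist":[0,0,0]},{"gripper":45,"travel":[0,0,0],"twist":[0,0,0]}]' 30;python3 -m crank '[{"gripper":45,"travel":[0,0,-5],"twist":[0,0,0]},{"gripper":45,"travel":[0,0,-15],"twist":[0,0,0]},{"gripper":45,"travel":[0,0,-30],"twist":[0,0,0]},{"gripper":45,"travel":[0,0,-35],"twist":[0,0,0]},{"gripper":45,"travel":[0,0,-25],"twist":[0,0,0]},{"gripper":45,"travel":[0,0,-12],"twist":[0,0,0.03]},{"gripper":45,"travel":[0,0,0],"twist":[0,0,0.045]},{"gripper":45,"travel":[0,0,0],"twist":[0,0,0]},{"gripper":45,"travel":[0,0,0],"twist":[0,0,0]}]' 30; python3 - <<'E'
from chk2 import *
im,c=shot("wrist","w13"); t,r=tool()
L=held(im,c,"blue",.038); d=L[:5].mean(0)/1000-t[:2]
full(np.r_[np.array([.4057,-.2971])-d,.18],r.as_euler("xyz",degrees=True)[2])
E
```

```text
time: 32.7
ee_pos: [0.5727, -0.0126, 0.0583]
tcp_rot: [-180.0, -0.1, 20.6]
wrist_force: [0.5, -0.1, 0.2]
opening: 0.085
grasp_force: 0.0
time: 33.33
ee_pos: [0.5728, -0.0126, 0.0584]
tcp_rot: [-180.0, -0.1, 20.6]
wrist_force: [0.6, -0.2, 5.0]
opening: 0.0554
grasp_force: 32.7
time: 34.45
ee_pos: [0.572, -0.0127, 0.179]
tcp_rot: [-179.9, 0.0, 16.3]
wrist_force: [-0.0, 0.1, -0.8]
opening: 0.0555
grasp_force: 32.1
blob (206, 227, 145, 123)
line mid [555.1 -19. ] len/w [ 2.7 47.8] yaw 16.48
line mid [563.7 -16.5] len/w [ 2.6 47.8] yaw 16.37
line mid [572.4 -14. ] len/w [ 2.5 47.8] yaw 16.34
line mid [581.1 -11.4] len/w [ 2.5 47.7] yaw 16.41
line mid [589.7  -8.9] len/w [ 2.6 47.8] yaw 16.3
line mid [600.6  -5.5] len/w [ 0.9 36.5] yaw 16.44
line mid [603.5  -4.9] len/w [ 0.5 34.4] yaw 16.31
line mid [606.1  -3.9] len/w [ 0.5 32.2] yaw 16.32
twist first [-0.0009  0.0006 -0.    ] then shift [-239.6  224.8   -0.9] now [ 0.5721 -0.0127  0.1791] [-1.7995e+02  3.0000e-02  1.6340e+01]
```

```bash
python3 -m crank '[{"gripper":45,"travel":[-12,11.2,0],"twist":[0,0,0]},{"gripper":45,"travel":[-26,24.4,0],"twist":[0,0,0]},{"gripper":45,"travel":[-34,32,0],"twist":[0,0,0]},{"gripper":45,"travel":[-38,35.6,0],"twist":[0,0,0]},{"gripper":45,"travel":[-38,35.6,0],"twist":[0,0,0]},{"gripper":45,"travel":[-38,35.6,0],"twist":[0,0,0]},{"gripper":45,"travel":[-30,28.2,0],"twist":[0,0,0]},{"gripper":45,"travel":[-16,15,0],"twist":[0,0,0]},{"gripper":45,"travel":[-7.6,7.2,0],"twist":[0,0,-0.002]},{"gripper":45,"travel":[0,0,0],"twist":[0,0,0]},{"gripper":45,"travel":[0,0,0],"twist":[0,0,0]}]' 30; python3 - <<'E'
from chk2 import *
im,c=shot("wrist","w14"); L=held(im,c,"blue",.038)[:5]
q=L/1000-O; print("held s",q@ax*1000,"t",q@n*1000)
white(im,c,(262,280,298),5,222,prom=25)
E
```

```text
time: 35.88
ee_pos: [0.4057, -0.2952, 0.1793]
tcp_rot: [-179.9, -0.0, 16.5]
wrist_force: [-0.9, -0.2, -1.4]
opening: 0.0555
grasp_force: 32.1
blob (206, 227, 145, 123)
line mid [ 388.7 -301.6] len/w [ 2.9 48. ] yaw 16.63
line mid [ 397.3 -299. ] len/w [ 2.7 48. ] yaw 16.59
line mid [ 406.  -296.5] len/w [ 2.6 47.9] yaw 16.5
line mid [ 414.6 -293.8] len/w [ 2.7 48.1] yaw 16.48
line mid [ 423.3 -291.2] len/w [ 2.7 47.5] yaw 16.38
line mid [ 434.2 -288. ] len/w [ 0.9 36.6] yaw 16.55
line mid [ 436.9 -287.2] len/w [ 0.8 34.8] yaw 16.59
line mid [ 439.6 -286.4] len/w [ 0.8 33. ] yaw 16.81
held s [-85.41425563 -76.42614871 -67.38326246 -58.38384966 -49.31115836] t [-5.57686831 -5.561204   -5.60129678 -5.4795558  -5.43095541]
col 262 rows [  6.3  18.7  31.4  44.5  57.4  69.8  87.4  97.6 110.9 124.2 137.2 150.2
 192.8] s [ 76.4  67.4  58.4  49.3  40.3  31.8  19.9  13.    3.9  -5.1 -14.  -23.1
 -53.6] t [4.8 4.8 4.8 4.8 4.8 4.9 4.9 5.  5.  5.1 5.2 5.3 5.7]
col 280 rows [ 18.4  31.4  44.3  57.3  69.7  87.2  97.6 110.6 124.2 137.1 150.2 162.4
 192.8] s [ 67.5  58.3  49.3  40.3  31.8  19.9  12.9   4.   -5.2 -14.  -23.1 -31.6
 -53.6] t [-7.1 -7.1 -7.1 -7.1 -7.  -7.  -7.  -7.  -7.  -7.  -7.  -7.  -7. ]
col 298 rows [  6.5  18.8  31.5  44.4  57.6  69.9  87.4  97.7 110.9 124.3 137.1 150.3
 162.7 172.8 190.8 215.5 218. ] s [ 76.3  67.4  58.3  49.3  40.2  31.8  19.9  12.9   3.9  -5.2 -14.  -23.1
 -31.8 -39.1 -52.2 -70.8 -72.8] t [-19.1 -19.  -19.  -19.  -19.  -19.  -19.  -19.  -19.1 -19.2 -19.2 -19.3
 -19.5 -19.6 -19.8 -20.1 -20.2]
```

View pics/w14.png

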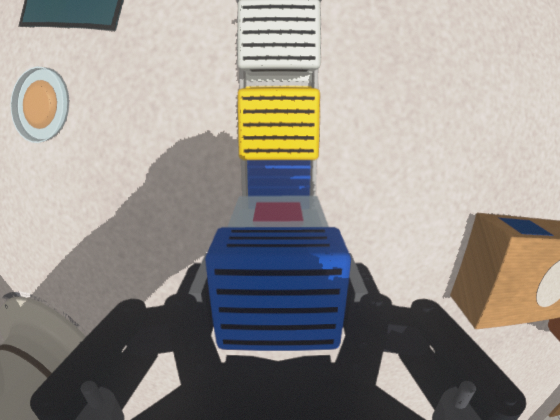

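The held blue cap is at (278,300), in line with yellow (280,123) and the comb. Lowering to just above the fins.

```bash
python3 -m crank '[{"gripper":45,"travel":[-0.4,0.5,10],"twist":[0,0,0]},{"gripper":45,"travel":[0,0,20],"twist":[0,0,0]},{"gripper":45,"travel":[0,0,20],"twist":[0,0,0]},{"gripper":45,"travel":[0,0,10],"twist":[0,0,0]},{"gripper":45,"travel":[0,0,4],"twist":[0,0,0]},{"gripper":45,"travel":[0,0,0],"twist":[0,0,0]},{"gripper":45,"travel":[0,0,0],"twist":[0,0,0]}]' 30; python3 - <<'E'
from chk2 import *
im,c=shot("wrist","w15"); L=held(im,c,"blue",.038)[:5]
q=L/1000-O; print("held s",(q@ax*1000).round(2),"t",q@n*1000)
white(im,c,(268,280,292),30,190,prom=25)
E
```

```text
time: 36.8
ee_pos: [0.4055, -0.2965, 0.1159]
tcp_rot: [180.0, -0.0, 16.4]
wrist_force: [-0.5, 0.4, 0.4]
opening: 0.0556
grasp_force: 32.1
blob (206, 228, 145, 122)
line mid [ 388.4 -302.9] len/w [ 2.9 48. ] yaw 16.59
line mid [ 397.1 -300.3] len/w [ 2.8 48. ] yaw 16.47
line mid [ 405.8 -297.8] len/w [ 2.7 48. ] yaw 16.4
line mid [ 414.4 -295.2] len/w [ 2.7 47.9] yaw 16.41
line mid [ 423.  -292.5] len/w [ 2.7 47.5] yaw 16.33
line mid [ 434.  -289.5] len/w [ 0.9 37. ] yaw 16.47
line mid [ 436.7 -288.5] len/w [ 0.8 34.8] yaw 16.74
line mid [ 439.3 -287.7] len/w [ 0.8 33. ] yaw 16.81
held s [-86.01 -77.02 -67.96 -59.   -49.92] t [-6.71416358 -6.73117477 -6.77522864 -6.76825937 -6.59123888]
col 268 rows [ 40.5  59.5  82.4  97.1 115.4 133.5 152.5 170.5] s [ 40.5  31.1  20.   12.9   4.   -4.8 -14.2 -23.2] t [-2.3 -2.3 -2.2 -2.2 -2.2 -2.1 -2.  -1.9]
col 280 rows [ 40.5  59.3  82.4  97.  115.4 133.6 152.5 170.5] s [ 40.4  31.2  20.   12.9   4.   -4.8 -14.2 -23.2] t [-8.  -7.9 -7.9 -7.9 -7.9 -7.9 -7.9 -7.9]
col 292 rows [ 40.5  59.2  82.4  97.  115.5 133.5 152.5 170.4 183.9] s [ 40.5  31.3  20.   12.9   4.   -4.8 -14.2 -23.2 -30.1] t [-13.6 -13.6 -13.6 -13.6 -13.6 -13.7 -13.7 -13.8 -13.9]
```

```bash
python3 -m crank '[{"gripper":45,"travel":[0.2,-0.6,0],"twist":[0,0,0]},{"gripper":45,"travel":[0,0,4],"twist":[0,0,0]},{"gripper":45,"travel":[0,0,4],"twist":[0,0,0]},{"gripper":45,"travel":[0,0,3],"twist":[0,0,0]},{"gripper":45,"travel":[0,0,3],"twist":[0,0,0]},{"gripper":45,"travel":[0,0,3],"twist":[0,0,0]},{"gripper":45,"travel":[0,0,0],"twist":[0,0,0]}]' 30
```

```text
time: 37.72
ee_pos: [0.4051, -0.2956, 0.098]
tcp_rot: [-179.9, 0.0, 16.4]
wrist_force: [-0.4, 0.4, -0.4]
opening: 0.0555
grasp_force: 32.1
```

```bash
python3 -m crank '[{"gripper":45,"travel":[0,0,4],"twist":[0,0,0]},{"gripper":45,"travel":[0,0,5],"twist":[0,0,0]},{"gripper":45,"travel":[0,0,5],"twist":[0,0,0]},{"gripper":45,"travel":[0,0,5],"twist":[0,0,0]},{"gripper":45,"travel":[0,0,5],"twist":[0,0,0]},{"gripper":45,"travel":[0,0,4],"twist":[0,0,0]},{"gripper":45,"travel":[0,0,3],"twist":[0,0,0]},{"gripper":45,"travel":[0,0,1],"twist":[0,0,0]},{"gripper":45,"travel":[0,0,0.7],"twist":[0,0,0]},{"gripper":45,"travel":[0,0,0.5],"twist":[0,0,0]},{"gripper":45,"travel":[0,0,0],"twist":[0,0,0]}]' 30
```

```text
time: 39.1
ee_pos: [0.4052, -0.2956, 0.0651]
tcp_rot: [-180.0, -0.0, 16.4]
wrist_force: [0.1, -0.3, -1.0]
opening: 0.056
grasp_force: 32.1
```

```bash
python3 -m crank '[{"gripper":45,"travel":[0,0,0.6],"twist":[0,0,0]},{"gripper":45,"travel":[0,0,0.4],"twist":[0,0,0]},{"gripper":45,"travel":[0,0,0],"twist":[0,0,0]}]' 30
```

```text
time: 39.48
ee_pos: [0.4053, -0.2957, 0.0644]
tcp_rot: [-180.0, -0.0, 16.4]
wrist_force: [-1.3, 1.0, 2.2]
opening: 0.0553
grasp_force: 32.4
```

```bash
python3 -m crank '[{"gripper":45,"travel":[0,0,0.4],"twist":[0,0,0]},{"gripper":45,"travel":[0,0,0],"twist":[0,0,0]}]' 30; python3 -m crank '[{"gripper":58,"travel":[0,0,0],"twist":[0,0,0]},{"gripper":64,"travel":[0,0,0],"twist":[0,0,0]},{"gripper":80,"travel":[0,0,0],"twist":[0,0,0]},{"gripper":85,"travel":[0,0,0],"twist":[0,0,0]},{"gripper":85,"travel":[0,0,0],"twist":[0,0,0]},{"gripper":85,"travel":[0,0,-15],"twist":[0,0,0]},{"gripper":85,"travel":[0,0,-35],"twist":[0,0,0]},{"gripper":85,"travel":[0,0,-45],"twist":[0,0,0]},{"gripper":85,"travel":[0,0,-40],"twist":[0,0,0]},{"gripper":85,"travel":[0,0,-20],"twist":[0,0,0]},{"gripper":85,"travel":[0,0,0],"twist":[0,0,0]},{"gripper":85,"travel":[0,0,0],"twist":[0,0,0]}]' 20; python3 - <<'E'
from chk2 import *
im,c=shot("wrist","w16")
for col in("yellow","blue"):
    L=cap(im,c,.102,HS[col],(280,150 if col=="yellow" else 190)); q=L/1000-O; print(col,"s",(q@ax*1000).round(1),"t",(q@n*1000).round(1))
a=cv2.imread("pics/top0.png").astype(int); b,_=shot("top","top1"); d=(abs(a-b.astype(int)).max(2)>40).astype(np.uint8)
for k in cv2.findContours(cv2.morphologyEx(d,cv2.MORPH_CLOSE,np.ones((7,7))),0,2)[0]:
    if cv2.contourArea(k)>40: print("changed",cv2.boundingRect(k))
E
```

```text
time: 39.72
ee_pos: [0.4053, -0.2956, 0.0643]
tcp_rot: [-180.0, -0.0, 16.4]
wrist_force: [-2.0, 1.2, 6.6]
opening: 0.0557
grasp_force: 33.0
time: 41.22
ee_pos: [0.4051, -0.2956, 0.218]
tcp_rot: [-179.9, 0.0, 16.4]
wrist_force: [-0.8, -0.1, -0.9]
opening: 0.0846
grasp_force: 0.0
blob (243, 86, 71, 64)Traceback (most recent call last):
  File "<stdin>", line 4, in <module>
ValueError: operands could not be broadcast together with shapes (0,) (2,)
```

```bash
python3 - <<'E'
from chk2 import *
im=cv2.imread("pics/w16.png"); c=bot.calibration("wrist")
L=cap(im,c,.102,HS["blue"],(280,190)); q=L/1000-O; print("s",(q@ax*1000).round(1),"t",(q@n*1000).round(1))
white(im,c,(268,290),5,225,prom=12)
a=cv2.imread("pics/top0.png").astype(int); b,_=shot("top","top1"); d=(abs(a-b.astype(int)).max(2)>40).astype(np.uint8)
for k in cv2.findContours(cv2.morphologyEx(d,cv2.MORPH_CLOSE,np.ones((7,7))),0,2)[0]:
    if cv2.contourArea(k)>40: print("changed",cv2.boundingRect(k))
E
```

```text
blob (245, 151, 67, 71)
line mid [ 388.  -301.8] len/w [ 1.8 47.8] yaw 16.7
line mid [ 396.6 -299.2] len/w [ 1.8 47.3] yaw 16.42
line mid [ 405.1 -296.7] len/w [ 1.8 46.8] yaw 16.58
line mid [ 413.7 -293.7] len/w [ 2.6 47.2] yaw 16.14
line mid [ 422.7 -291.1] len/w [ 2.5 46.7] yaw 16.64
line mid [ 432.5 -288.7] len/w [ 4.2 37.3] yaw 16.44
s [-86.1 -77.1 -68.3 -59.2 -49.9 -39.8] t [-5.5 -5.5 -5.6 -5.2 -5.2 -5.6]
col 268 rows [ 18.1  29.   40.   51.   62.1  72.7  87.8  96.4 107.7 119.  130.1 141.3
 161.1 173.7 184.3 194.8 204.8 214.9] s [ 76.2  67.1  58.   49.1  40.1  31.6  19.6  12.7   3.7  -5.3 -14.2 -23.2
 -39.5 -50.  -59.  -68.1 -76.9 -86.1] t [1.9 1.9 1.9 2.  2.  2.  2.1 2.1 2.2 2.2 2.3 2.3 2.5 2.6 2.7 2.8 2.9 3. ]
col 290 rows [ 18.1  28.9  39.8  50.8  62.1  72.6  82.3  87.8  96.5 107.7 119.  130.1
 141.3 161.5 173.6 184.7 194.7 204.8 214.9] s [ 76.2  67.1  58.1  49.2  40.   31.6  24.   19.6  12.6   3.7  -5.3 -14.3
 -23.2 -39.8 -49.9 -59.4 -68.1 -76.9 -86. ] t [-15.2 -15.1 -15.1 -15.1 -15.1 -15.1 -15.1 -15.1 -15.1 -15.1 -15.1 -15.2
 -15.2 -15.3 -15.4 -15.5 -15.6 -15.6 -15.7]
changed (538, 407, 22, 13)
changed (187, 239, 373, 181)
changed (172, 234, 30, 25)
changed (273, 195, 27, 26)
```

```bash
python3 -c "
from workcell import bot
print(bot.job_done())"
```

```text
the job is handed in; nothing more can be done
None
```

The blue and yellow carriers are both fully home and upright in their own combs, within about 0.5 mm of centre. The last pictures show no sign of anything else having moved, and the job was handed in at about 41 s.

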